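Secure a clevis pin with its hair pin

ROBOT

A 6-joint arm with a two-finger parallel gripper is mounted at the origin on a cart in front of the work surface, level with it; the furniture and walls round the work are solid. World frame = base frame: x ahead of the robot, y to its left, z up, the work surface at z = 0. Lengths are in m, angles in rad, forces in N, time in s.
With the tool pointing down it reaches from about 0.3 to 0.875 m from the base axis. Payload 6.4 kg.
Tool frame: the origin (TCP) lies on the mounting face of the last link; the fingertips stand 173 mm ahead of it and the grasp point (between the pads) lies 155 mm ahead of it (ctrl.tip_reach is the distance from the TCP to the fingertips, in m); z points along the fingers, y is the line along which they close (so a half turn about z gives the same grasp; the last joint's range is limited). The gripper opens to 85 mm and grips with 20 to 120 N. Pads are 22 mm wide; open, the fingers measure 114 mm over their backs; the gripper's body (76 mm by 85 mm) begins 54 mm behind the grasp point. The pads swing forward as they close: fully open they stand 13 mm farther back than shut.
Start: joints at [-0.206, 0.181, 1.607, -0, 1.354, -0.206], TCP at [0.575, 0, 0.405] pointing down, gripper open.
Joint ranges: [-2.99, 2.99], [-0.89, 2.07], [0.3, 2.58], [-1.14, 4.28], [0, 2.63], [-3.12, 3.12]. Speed limits (rad/s): [2.57, 2.57, 3.01, 3.14, 3.14, 3.14].

INTERFACE

Orientations are given as a unit quaternion [w, x, y, z].
In Python, from bench import ctrl gives the robot as it stands.
- The arm moves only by the shell command python3 -m pendant 'ROWS'. ROWS is JSON, a list that holds one entry, the list of rows, each a list of 7 numbers: the opening, from 0 (shut) to 1 (fully open), then the shift along the tool's x, y, z in mm, then the turn, a rotation vector about the tool's x, y, z in rad. A call has 1 to 5 rows; each row is the pose to reach, as a shift and turn from the pose commanded when the call began, along the tool's axes at that moment; what a row does not reach only later rows make up. A row lasts 1/12 s, in which the tool goes at most 41.7 mm and 7.16 degrees, less where a joint would pass 70% of its speed; a pose out of reach is approached as far as the arm can. A call with a gripper value outside its range is refused whole. The fingers move at their own pace and stop on an object; the grip force is fixed at half the most. Time passes only in rows, so rows that repeat a pose let the fingers close. It gives the time, the measured TCP pose, the force, the opening and the grip force at its end, in the units of the state.
- ctrl.get_obs(): the state, without advancing time (a new reading comes with each control period).
- ctrl.camera(name): name is "scene" or "side" or "wrist"; returns the picture (420x560x3 uint8, red, green, blue); there is no depth.
- ctrl.camera_params(name): a dict with "mtx" (3x3 intrinsics, pixels), "world_from_camera" (4x4, takes a point from camera to world coordinates); the wrist camera has in their place "tool_from_camera" (4x4, takes a point from camera to tool coordinates, whose origin is the TCP and whose axes are the flange's). Camera axes: x right, y down, z forward; pixel columns grow to the right and rows downward; lengths in m; the calibration is good to about 2 mm. The wrist camera is an equidistant fisheye: a pixel r from the principal point sees the ray r / f radians off the axis. A picture is of the moment at which its call begins: read the wrist's pose just before it. camera_params takes no time and is no camera call.
- ctrl.hand_in(): hands the job in; it is judged then, once.
Trained networks look in the newest picture that a camera, given by its name, has taken for a name from the list of things; names that differ only in an ending like _2 or _b are one class to them, and where a whole thing is asked for, a point or a joint stands for the part that bears it (a point fixed in the world has none). Each returns a list of dicts, best first, with "confidence" (0 to 1); they miss things now and then, are a little off and sometimes report something else, mostly with a low value. They report only what shows in the picture. A call takes as long as a camera call.
- ctrl.boxes_of(camera, name): "point" ([column, row] as shares, 0 to 1, of the picture: columns of its width, rows of its height, amid what is visible of it).
The state is a dict: "time_s": time; "q": joint angles; "dq": joint speeds; "joint_efforts": joint torques, N m; "eef_pos": TCP position; "eef_rot": TCP orientation; "wrist_force": force on the tool from outside, world axes, zero at the start; "torque": the same for the moment, N m; "opening": opening from 0.0 (shut) to 1.0 (fully open); "grasp_force": force on a finger pad.
Only numpy, scipy, OpenCV 4.12 (cv2) and the standard library are available. Lean on these libraries where they do the work, as an engineer would, in place of code of your own. Each camera call takes 0.05 s, during which the arm holds its last target. There are 200 camera calls.

TASK

Push the clevis pin home through the fork until its head rests on the fork, then take the hair pin from its rack and press its straight leg down through the cross hole in the pin until its bow snaps round the pin. Press by feel, forcing nothing, let go of the hair pin, and leave the two loose hexagon nuts where they lie.

Things in the scene. Friction and masses are not known exactly. Their poses are not given: they have to be found in the camera images.
- clevis: steel clevis fork on a grey base plate 140 x 125 x 12 mm, fixed. Origin: on the counter under the fork; z up. Two dark lugs, 40 mm wide (x), tops rounded at z 95, outer faces at y = -22 and +22. The pin's axis runs along y at x 0, z 75. A level rod 16 mm thick leaves the fork along +x to a block 93 mm high at x 69 to 91
- pin (a joint): how far (m) the steel clevis pin (22 mm diameter, level) is pushed in along the clevis's +y, against about 4 N of friction; 0 to 0.009 at the start, 0.034 fully home with its head on the fork (a hard stop)
- pin_head (a point): centre of the outer face of the pin's head, a disc of 32 mm diameter and 6 mm thick on the -y side of the fork, 75 mm above the counter; push it along the clevis's +y. When home it is at clevis y = -28
- cross_hole (a point): centre of the pin's cross hole, on its axis, 64 mm in from the head's outer face; axes as the clevis's. Hole 8.5 mm square with nearly sharp edges, mouth 11 mm above this point. The pin turns easily (5 N at its skin), so the hole stands up to 0.6 rad off vertical, mouth up to 6 mm aside in x: not in this pose. Pin home: hole at clevis y 36, 14 mm clear of the fork
- rack: grey plastic display rack on four posts, 100 x 84 mm, fixed on the red counter (5 mm higher); origin under its centre on that counter. Its top plate, 105 mm up, has a slot 44 mm long (its x) and 8 mm wide, from which the hair pin hangs by its coil
- hairpin: loose steel hair pin (R-clip) of 6 mm wire, about 0.08 kg, hanging upright in the rack's slot. Origin: centre of the double coil at its top, a disc 30 mm in diameter and 14 mm thick with flat faces to +y and -y: pinch it there. z up. Its straight leg runs down at x = -7, the bow leg beside it at +x in the same x-z plane. Its y must lie along the pin (either way round) to go on
- leg_tip (a point): lower end of the hair pin's straight leg (6 mm round, flat end chamfered to 4 mm), at hair pin x -7, y 0, z -103
- bow (a joint): angle (rad) by which the sprung bow leg is spread: about 0 free or snapped on, 0.08 as it rides over the pin (some 5 N down, then it pulls itself on with about 10 N). Hair pin frame: upper neck at z -48, round bow centred on x -7, z -62 (where the pin's axis sits when snapped on, 2 mm play), lower neck z -75, flared end z -91. Pushed deeper it stops hard
- nut_a: bystander: loose brass hexagon nut, 24 x 28 x 14 mm, origin under it, between the clevis and the rack
- nut_b: bystander: loose steel hexagon nut, 20 x 23 x 11 mm, origin under it, left of the clevis

How it is judged:
By the outcome, as a careful person would: the job done as asked, in the order asked, and still so for the second after the job is handed in, with the robot touching nothing.
It also fails if it takes over 72 s, if anything falls off the work surface, if the arm or the gripper's body presses on something with over 40 N, if the wrist force passes 120 N, or if a joint passes its speed limit or range.

## Working session

There is one attempt and no reset: what is moved stays moved. The work goes in short steps, Python scripts to look and compute and a shell command to move; the robot and the scene stay as the last step left them, time stands still between calls to the robot, and variables do not carry over. Pictures are saved under pics/ and viewed, at most 10 in all, crops included, and the job is handed in when it is done.

```bash
mkdir -p pics; ls
cat > h.py <<'E'
from bench import ctrl
import numpy as np, cv2
def snap(c,f):
    im=ctrl.camera(c); cv2.imwrite('pics/'+f,cv2.cvtColor(im,cv2.COLOR_RGB2BGR)); return im
def ray(c,px):
    p=ctrl.camera_params(c); K=np.array(p['mtx'])
    T=np.array(p['world_from_camera'])
    d=np.array([(px[0]-K[0,2])/K[0,0],(px[1]-K[1,2])/K[1,1],1]); return T[:3,3],T[:3,:3]@d
def atz(c,px,z):
    o,d=ray(c,px); return o+d*(z-o[2])/d[2]
def proj(c,P):
    p=ctrl.camera_params(c); K=np.array(p['mtx']); T=np.linalg.inv(np.array(p['world_from_camera']))
    q=K@(T[:3,:3]@np.array(P)+T[:3,3]); return q[:2]/q[2]
def tri(pxs):
    A=np.zeros((3,3));b=np.zeros(3)
    for c,px in pxs:
        o,d=ray(c,px); d=d/np.linalg.norm(d); M=np.eye(3)-np.outer(d,d); A+=M;b+=M@o
    return np.linalg.solve(A,b)
E
cat > a.py <<'E'
from h import *
for c in ['scene','side','wrist']:
    snap(c,c+'0.png')
    p=ctrl.camera_params(c); print(c,{k:np.round(v,3).tolist() for k,v in p.items() if k!='name' and not isinstance(v,str)})
    for n in ['clevis','pin','pin_head','cross_hole','rack','hairpin','leg_tip','nut_a']:
        r=ctrl.boxes_of(c,n); print(n,[(round(x['confidence'],2),round(x['point'][0]*560),round(x['point'][1]*420)) for x in r[:3]])
print(ctrl.get_obs())
E
python3 a.py
```

```text
pics
scene {'mtx': [[485.604, 0.0, 275.402], [0.0, 485.604, 207.91], [0.0, 0.0, 1.0]], 'world_from_camera': [[0.761, -0.409, 0.504, -0.068], [-0.649, -0.455, 0.61, -0.684], [-0.021, -0.791, -0.611, 0.81], [0.0, 0.0, 0.0, 1.0]]}
clevis [(0.62, 239, 193)]
pin [(0.51, 235, 189)]
pin_head [(0.17, 378, 260)]
cross_hole [(0.7, 236, 187)]
rack [(0.74, 373, 280)]
hairpin [(0.52, 378, 257)]
leg_tip [(0.47, 378, 258)]
nut_a [(0.48, 293, 231)]
side {'mtx': [[499.947, 0.0, 282.641], [0.0, 499.947, 210.436], [0.0, 0.0, 1.0]], 'world_from_camera': [[0.902, -0.204, 0.381, 0.103], [-0.432, -0.464, 0.773, -0.858], [0.019, -0.862, -0.507, 0.7], [0.0, 0.0, 0.0, 1.0]]}
clevis [(0.86, 255, 203)]
pin [(0.58, 247, 200)]
pin_head [(0.43, 248, 200)]
cross_hole []
rack [(0.83, 354, 309), (0.28, 244, 200)]
hairpin [(0.61, 356, 285)]
leg_tip []
nut_a [(0.68, 291, 256), (0.55, 200, 201)]
wrist {'mtx': [[325.192, 0.0, 278.201], [0.0, 325.192, 214.413], [0.0, 0.0, 1.0]], 'tool_from_camera': [[0.001, -0.951, -0.31, 0.08], [1.0, 0.001, -0.001, 0.0], [0.001, -0.31, 0.951, 0.03], [0.0, 0.0, 0.0, 1.0]]}
clevis [(0.92, 
[... 191 characters left out ...]
': array([-2.06284038e-01,  1.80791808e-01,  1.60699534e+00,  3.10266657e-05,
        1.35377094e+00, -2.06311360e-01]), 'dq': array([-7.19026215e-04, -2.38599889e-04, -5.64519442e-04,  5.54388330e-05,
        1.02387009e-03,  1.70582098e-03]), 'joint_efforts': array([-6.19835355e-04, -4.44851983e+01, -3.51676977e+01, -3.83882598e-04,
        7.79143684e-04, -3.28130329e-05]), 'eef_pos': array([5.75021123e-01, 2.67670449e-05, 4.04695324e-01]), 'eef_rot': array([6.17647980e-06, 7.07099483e-01, 7.07114079e-01, 2.21394066e-05]), 'wrist_force': array([0.33212055, 0.45947233, 0.21060473]), 'torque': array([ 0.01306799,  0.02451552, -0.0528876 ]), 'grasp_force': 0.0, 'opening': 1.0004363143799615}
```

View pics/scene0.png

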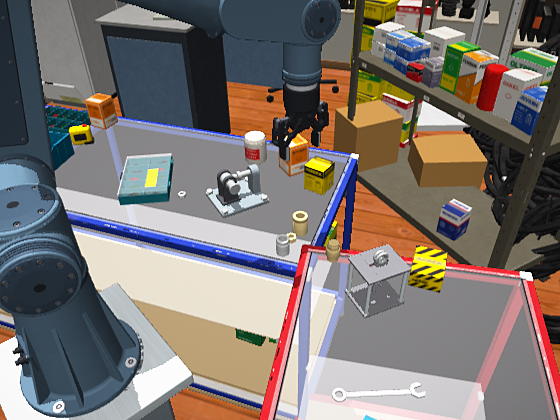

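Run:
```python
import cv2,numpy as np
a=cv2.imread('pics/scene0.png')[140:340,170:430]; b=cv2.imread('pics/side0.png')[140:390,170:430]
a=cv2.resize(a,None,fx=1.5,fy=1.5,interpolation=cv2.INTER_CUBIC);b=cv2.resize(b,None,fx=1.5,fy=1.5,interpolation=cv2.INTER_CUBIC)
o=np.zeros((375,780,3),np.uint8);o[:300,:390]=a;o[:375,390:]=b;cv2.imwrite('pics/c0.png',o)
```

```text
(no output)
```

View pics/c0.png

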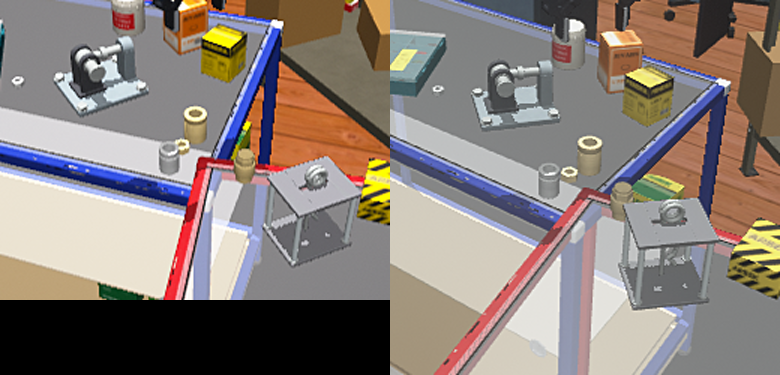

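Run:
```python
import cv2,numpy as np
s=cv2.imread('pics/scene0.png');d=cv2.imread('pics/side0.png')
t=[(s,190,140),(d,205,160),(s,315,225),(d,295,255)]
r=[cv2.resize(i[y:y+100,x:x+133],(400,300),interpolation=cv2.INTER_CUBIC) for i,x,y in t]
cv2.imwrite('pics/c1.png',np.vstack([np.hstack(r[:2]),np.hstack(r[2:])]))
```

```text
(no output)
```

View pics/c1.png

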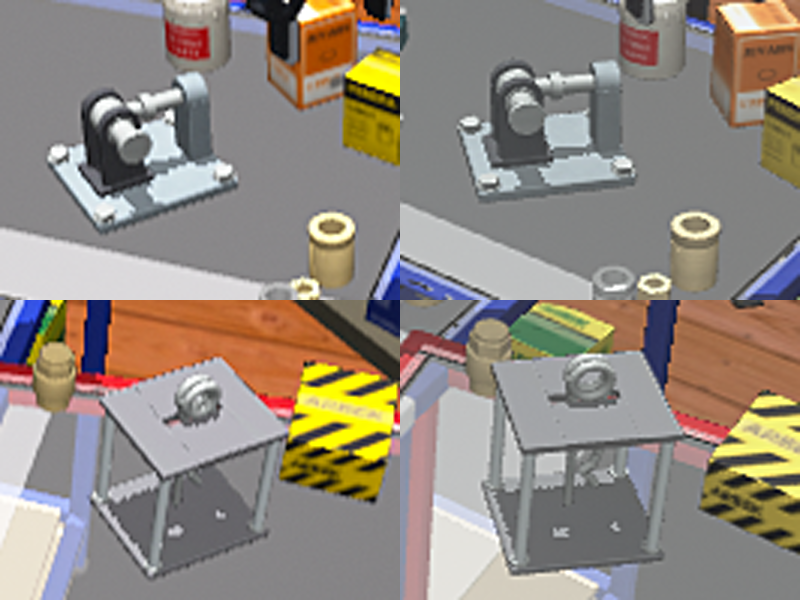

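View pics/wrist0.png

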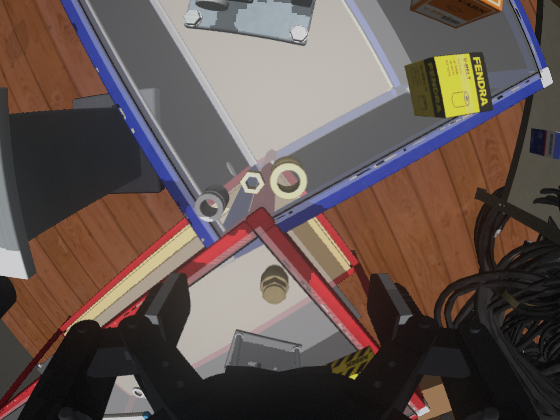

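```bash
cat > b.py <<'E'
from h import *
from scipy.optimize import least_squares
def S(x,y,ox,oy): return (ox+x/400*133,oy+y/3)
A=('scene',190,140);B=('side',205,160);C=('scene',315,225);D=('side',295,255)
def pt(t,x,y): return (t[0],S(x,y,t[1],t[2]))
r=[[pt(C,100,102),pt(D,90,62)],[pt(C,220,58),pt(D,257,50)],[pt(C,288,130),pt(D,284,136)],[pt(C,163,174),pt(D,105,150)]]
R=[tri(x) for x in r]
for p in R: print('rack',p.round(4))
R2=[np.mean([atz(c,px,.11) for c,px in x],0) for x in r]
for p in R2: print('rackz',p.round(4))
print('lens',[np.linalg.norm(R2[i]-R2[i-3]).round(4) for i in range(4)],'c',np.mean(R2,0))
print('coil',tri([pt(C,199,98),pt(D,189,79)]))
print('head',tri([pt(A,133,143),pt(B,123,113)]))
k=[[pt(A,48,155),pt(B,59,122)],[pt(A,100,224),pt(B,80,195)],[pt(A,238,178),pt(B,235,183)]]
for x in k: print('cl',[atz(c,px,.012).round(4) for c,px in x])
print('block top',tri([pt(A,192,78),pt(B,207,65)]),'nutb',atz('scene',(181,194),.01),'nuta',atz('scene',(291,238),.012),)
E
python3 b.py
```

```text
rack [ 0.5092 -0.2181  0.1129]
rack [ 0.6325 -0.2268  0.0877]
rack [ 0.5907 -0.315   0.1014]
rack [ 0.4736 -0.3014  0.1253]
rackz [ 0.5113 -0.2152  0.11  ]
rackz [ 0.6119 -0.2447  0.11  ]
rackz [ 0.5833 -0.3211  0.11  ]
rackz [ 0.4848 -0.29    0.11  ]
lens [np.float64(0.1049), np.float64(0.0816), np.float64(0.1032), np.float64(0.0794)] c [ 0.54782912 -0.26774693  0.11      ]
coil [ 0.55024955 -0.26835357  0.12421936]
head [0.51054405 0.18290418 0.07960196]
cl [array([0.4924, 0.3007, 0.012 ]), array([0.4947, 0.3048, 0.012 ])]
cl [array([0.4678, 0.1825, 0.012 ]), array([0.4675, 0.1772, 0.012 ])]
cl [array([0.6018, 0.1532, 0.012 ]), array([0.5976, 0.1411, 0.012 ])]
block top [0.60527623 0.21892424 0.08872248] nutb [0.43500101 0.34120113 0.01      ] nuta [ 0.53895107 -0.00680503  0.012     ]
```

```bash
python3 -m pendant '[[[0,139,-74,0,0,0,0.22],[0,139,-74,0,0,0,0.22],[0,139,-74,0,0,0,0.22],[0,139,-74,0,0,0,0.22],[0,139,-74,0,0,0,0.22]]]'
python3 -m pendant '[[[0,0,0,60,0,0,0],[0,0,0,60,0,0,0],[0,0,0,60,0,0,0]]]'
cat >> h.py <<'E'
from scipy.spatial.transform import Rotation as Ro
def wray(px,obs):
    p=ctrl.camera_params('wrist');K=np.array(p['mtx']);T=np.array(p['tool_from_camera'])
    v=np.array([(px[0]-K[0,2])/K[0,0],(px[1]-K[1,2])/K[1,1]]);t=np.linalg.norm(v)
    d=np.r_[v/t*np.sin(t),np.cos(t)]
    q=obs['eef_rot'];R=Ro.from_quat([q[1],q[2],q[3],q[0]]).as_matrix()
    return R@T[:3,3]+obs['eef_pos'],R@T[:3,:3]@d
def wproj(P,obs):
    p=ctrl.camera_params('wrist');K=np.array(p['mtx']);T=np.array(p['tool_from_camera'])
    q=obs['eef_rot'];R=Ro.from_quat([q[1],q[2],q[3],q[0]]).as_matrix()
    c=T[:3,:3].T@(R.T@(np.array(P)-obs['eef_pos'])-T[:3,3]);n=np.hypot(c[0],c[1]);t=np.arctan2(n,c[2])
    return K[:2,2]+K[0,0]*t*c[:2]/n
def wz(px,z,obs):
    o,d=wray(px,obs);return o+d*(z-o[2])/d[2]
E
python3 - <<'E'
from h import *
o=ctrl.get_obs();print(o['eef_pos'],o['time_s'])
im=snap('wrist','w1.png')
for n in ['pin_head','cross_hole','clevis']:
    print(n,[(round(x['confidence'],2),round(x['point'][0]*560),round(x['point'][1]*420)) for x in ctrl.boxes_of('wrist',n)])
for f in [(0.523,.239,.075),(.5105,.183,.075)]: print(wproj(f,o))
import pickle;pickle.dump(o,open('o1.pkl','wb'))
E
```

```text
time_s: 1.77
eef_pos: [0.4983, 0.1432, 0.4047]
eef_rot: [-0.001, 0.779, 0.627, 0.0]
wrist_force: [0.7, -0.0, 0.3]
opening: 0.298
grasp_force: 0.0
time_s: 2.02
eef_pos: [0.4993, 0.1388, 0.3404]
eef_rot: [-0.002, 0.78, 0.625, -0.003]
wrist_force: [-0.9, -1.1, -0.5]
opening: -0.002
grasp_force: 0.0
[0.49930799 0.13882449 0.34035028] 2.0167
pin_head [(0.95, 285, 136)]
cross_hole [(0.6, 287, 135)]
clevis [(0.76, 314, 90), (0.32, 176, 11)]
[282.77242401  79.5365345 ]
[282.57641142 158.55353613]
```

View pics/w1.png

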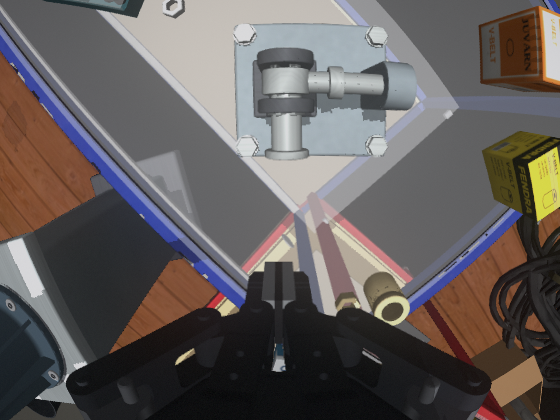

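Run:
```python
from h import *
import pickle;o=pickle.load(open('o1.pkl','rb'))
for n,px,z in [('c',(236,25),.012),('c',(386,25),.012),('c',(387,156),.012),('c',(236,157),.012),('headL',(265,153),.075),('headR',(309,153),.075),('headtop',(287,157),.091),('pinL',(273,130),.075),('pinR',(300,130),.075),('lugnearT',(287,96),.095),('lugfarT',(286,57),.095),('block',(400,85),.093)]:
    print(n,wz(px,z,o).round(4))
q=o['eef_rot'];print(Ro.from_quat([q[1],q[2],q[3],q[0]]).as_matrix().round(3))
```

```text
c [0.495  0.3057 0.012 ]
c [0.6309 0.2809 0.012 ]
c [0.6069 0.1568 0.012 ]
c [0.4671 0.1849 0.012 ]
headL [0.499  0.1898 0.075 ]
headR [0.5301 0.183  0.075 ]
headtop [0.5141 0.1857 0.091 ]
pinL [0.5083 0.2048 0.075 ]
pinR [0.5272 0.2007 0.075 ]
lugnearT [0.5228 0.2259 0.095 ]
lugfarT [0.5278 0.2515 0.095 ]
block [0.6005 0.2204 0.093 ]
[[ 0.218  0.976 -0.008]
 [ 0.976 -0.218 -0.001]
 [-0.002 -0.008 -1.   ]]
```

```bash
python3 -m pendant '[[[0,0,5,35,0,0,-0.02],[0,0,5,70,0,0,-0.02],[0,0,5,104,0,0,-0.02],[0,0,5,104,0,0,-0.02]]]'
python3 -m pendant '[[[0,10,0,0,0,0,0],[0,18,0,0,0,0,0],[0,24,0,0,0,0,0],[0,28,0,0,0,0,0],[0,30,0,0,0,0,0]]]'
python3 -m pendant '[[[0,2,0,0,0,0,0],[0,4,0,0,0,0,0],[0,6,0,0,0,0,0],[0,8,0,0,0,0,0],[0,10,0,0,0,0,0]]]'
```

```text
time_s: 2.55
eef_pos: [0.5039, 0.1374, 0.2361]
eef_rot: [-0.003, 0.774, 0.633, -0.004]
wrist_force: [-1.8, -0.6, -0.8]
opening: 0.0
grasp_force: 0.0
time_s: 2.97
eef_pos: [0.5127, 0.1684, 0.2427]
eef_rot: [0.001, 0.774, 0.633, 0.002]
wrist_force: [-0.2, 0.2, -0.7]
opening: 0.001
grasp_force: 0.0
time_s: 3.38
eef_pos: [0.514, 0.1768, 0.2409]
eef_rot: [0.0, 0.774, 0.633, -0.0]
wrist_force: [-1.7, -4.4, 3.5]
opening: 0.004
grasp_force: 2.1
```

```bash
python3 -m pendant '[[[0,2.5,0,0,0,0,0],[0,5,0,0,0,0,0],[0,7.5,0,0,0,0,0],[0,10,0,0,0,0,0],[0,12,0,0,0,0,0]]]'
python3 -m pendant '[[[0,1,0,0,0,0,0],[0,2,0,0,0,0,0],[0,3,0,0,0,0,0],[0,4,0,0,0,0,0],[0,5,0,0,0,0,0]]]'
python3 - <<'E'
from h import *
o=ctrl.get_obs();im=snap('wrist','w2.png')
print([(round(x['confidence'],2),round(x['point'][0]*560),round(x['point'][1]*420)) for x in ctrl.boxes_of('wrist','cross_hole')])
h=np.array([.5255,.239]);uy=np.array([.199,.98])
for yy in (-.028,.036): print(wproj(np.r_[h+yy*uy,.086],o))
print((o['eef_pos'][:2]-h)@uy)
E
```

```text
time_s: 3.8
eef_pos: [0.5164, 0.1891, 0.2408]
eef_rot: [0.0, 0.774, 0.633, 0.0]
wrist_force: [0.1, -4.2, 4.1]
opening: 0.001
grasp_force: 2.1
time_s: 4.22
eef_pos: [0.5174, 0.1938, 0.2408]
eef_rot: [0.0, 0.774, 0.633, 0.0]
wrist_force: [0.9, -4.3, 2.3]
opening: 0.0
grasp_force: 2.0
[(0.8, 275, 135)]
[274.98751062 262.52714967]
[274.70646344 107.06490853]
-0.045926150689073075
```

```bash
python3 -m pendant '[[[0,1,0,0,0,0,0],[0,2,0,0,0,0,0],[0,3,0,0,0,0,0],[0,4,0,0,0,0,0],[0,5,0,0,0,0,0]]]'
python3 -m pendant '[[[0,0.6,0,0,0,0,0],[0,1.2,0,0,0,0,0],[0,1.8,0,0,0,0,0],[0,2.4,0,0,0,0,0]]]'
```

```text
time_s: 4.73
eef_pos: [0.5182, 0.1983, 0.2406]
eef_rot: [0.0, 0.774, 0.633, -0.001]
wrist_force: [-0.6, -11.8, 4.0]
opening: -0.002
grasp_force: 5.9
time_s: 5.07
eef_pos: [0.5184, 0.199, 0.2406]
eef_rot: [0.001, 0.774, 0.633, -0.003]
wrist_force: [-2.7, -20.4, 7.5]
opening: 0.002
grasp_force: 10.5
```

```bash
python3 -m pendant '[[[0,-3,0,0,0,0,0],[0,-10,0,0,0,0,0],[0,-15,0,0,0,0,0],[0,-15,0,0,0,0,0],[0,-15,0,0,0,0,0]]]'
python3 - <<'E'
from h import *
import pickle
o=ctrl.get_obs();im=snap('wrist','w3.png');pickle.dump(o,open('o3.pkl','wb'))
for n in ('cross_hole','pin_head'):print([(round(x['confidence'],2),round(x['point'][0]*560),round(x['point'][1]*420)) for x in ctrl.boxes_of('wrist',n)])
h=np.array([.5255,.239]);uy=np.array([.199,.98])
for yy in (-.028,.036): print(wproj(np.r_[h+yy*uy,.086],o))
print((o['eef_pos'][:2]-h)@uy,o['eef_pos'])
c=cv2.imread('pics/w3.png')[30:230,180:440]
cv2.imwrite('pics/c3.png',cv2.resize(c,(780,600),interpolation=cv2.INTER_CUBIC))
E
```

```text
time_s: 5.48
eef_pos: [0.5154, 0.1864, 0.2405]
eef_rot: [-0.0, 0.774, 0.633, -0.0]
wrist_force: [0.4, -0.1, -0.8]
opening: 0.001
grasp_force: 0.0
[(0.58, 274, 106)]
[(0.84, 272, 107)]
[276.35498728 246.51292236]
[276.24227271  87.21254132]
-0.05358081859374257 [0.51543886 0.18636872 0.24049083]
```

View pics/c3.png

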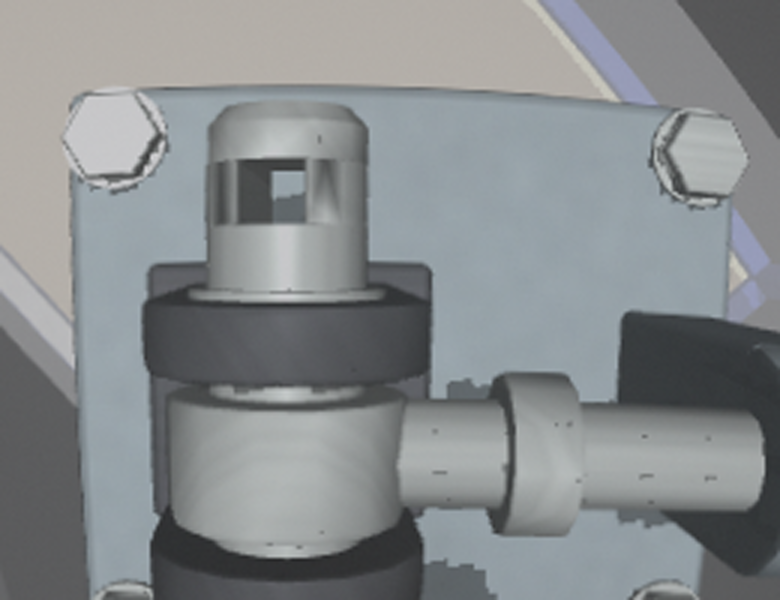

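```bash
python3 -m pendant '[[[0,-10,0,-40,0,0,0],[0,-20,0,-80,0,0,0],[0,-20,0,-120,0,0,0],[0,-20,0,-160,0,0,0]]]' >/dev/null
python3 -m pendant '[[[1,-38,11,0,0,0,0],[1,-76,22,0,0,0,0],[1,-114,33,0,0,0,0],[1,-152,44,0,0,0,0],[1,-190,55,0,0,0,0]]]' >/dev/null
python3 -m pendant '[[[1,-38,11,0,0,0,0],[1,-76,22,0,0,0,0],[1,-114,33,0,0,0,0],[1,-152,44,0,0,0,0],[1,-190,55,0,0,0,0]]]' >/dev/null
python3 -m pendant '[[[1,-36,14,0,0,0,-0.12],[1,-36,14,0,0,0,-0.24],[1,-36,14,0,0,0,-0.36],[1,-36,14,0,0,0,-0.48],[1,-36,14,0,0,0,-0.6]]]' >/dev/null
python3 -m pendant '[[[1,0,0,0,0,0,-0.12],[1,0,0,0,0,0,-0.24],[1,0,0,0,0,0,-0.36],[1,0,0,0,0,0,-0.48],[1,0,0,0,0,0,-0.6]]]' >/dev/null
python3 -m pendant '[[[1,0,0,0,0,0,-0.12],[1,0,0,0,0,0,-0.24],[1,0,0,0,0,0,-0.28],[1,0,0,0,0,0,-0.28],[1,0,0,0,0,0,-0.28]]]'
python3 - <<'E'
from h import *
import pickle
# hole analysis from w3
o=pickle.load(open('o3.pkl','rb'))
f=lambda x,y:(x/3+180,y/3+30)
for n,px,z in [('mouthTL',f(240,160),.086),('mouthBR',f(305,225),.086),('botL',f(272,192),.064),('pinL',f(208,245),.075),('pinR',f(368,245),.075)]: print(n,wz(px,z,o).round(4))
o=ctrl.get_obs();im=snap('wrist','w4.png');pickle.dump(o,open('o4.pkl','wb'))
for n in ('hairpin','rack'):
    r=ctrl.boxes_of('wrist',n);print(n,[(round(x['confidence'],2),round(x['point'][0]*560),round(x['point'][1]*420)) for x in r])
print(o['eef_pos'],o['q'],wproj((.55,-.268,.125),o))
E
```

```text
time_s: 8.05
eef_pos: [0.5508, -0.2654, 0.4006]
eef_rot: [-0.0, 0.146, 0.989, 0.0]
wrist_force: [-0.1, 0.5, -0.0]
opening: 1.001
grasp_force: 0.0
mouthTL [0.5272 0.2763 0.086 ]
mouthBR [0.5335 0.2665 0.086 ]
botL [0.53   0.2727 0.064 ]
pinL [0.5201 0.2667 0.075 ]
pinR [0.5415 0.2624 0.075 ]
hairpin [(0.88, 280, 211)]
rack [(0.71, 273, 198)]
[ 0.55075898 -0.26537651  0.40058635] [-6.42953146e-01  2.63968126e-01  1.51571823e+00  1.78982782e-04
  1.36204102e+00 -1.92165368e+00] [273.92481692 213.88914685]
```

View pics/w4.png

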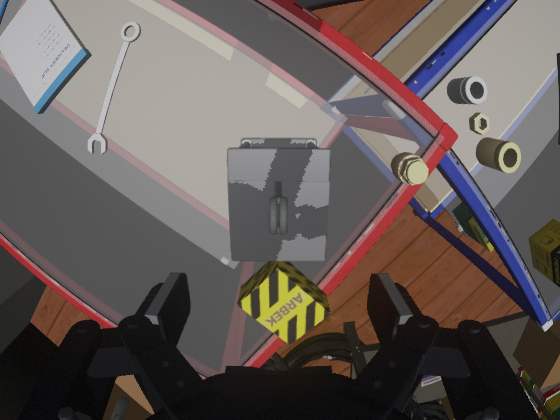

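Run:
```python
from h import *
import pickle
o=pickle.load(open('o4.pkl','rb'))
C=[wz(p,.11,o) for p in [(228,149),(329,149),(327,262),(231,261)]]
for c in C: print(c.round(4))
print(np.mean(C,0).round(4))
for a,b in [(0,1),(3,2),(0,3),(1,2)]: d=C[b]-C[a]; print(np.linalg.norm(d).round(4),np.arctan2(d[1],d[0]).round(3))
q=o['eef_rot'];R=Ro.from_quat([q[1],q[2],q[3],q[0]]).as_matrix();print(R.round(3))
for px,z in [((279.5,213),.13),((279,196),.125),((279,234),.125)]:
    p=wz(px,z,o);print(p.round(4),(R.T@(p-o['eef_pos'])*1000).round(1))
```

```text
[ 0.4913 -0.2891  0.11  ]
[ 0.5147 -0.2111  0.11  ]
[ 0.6117 -0.2372  0.11  ]
[ 0.5859 -0.3194  0.11  ]
[ 0.5509 -0.2642  0.11  ]
0.0814 1.279
0.0861 1.267
0.0994 -0.31
0.1004 -0.263
[[-0.958  0.288 -0.   ]
 [ 0.288  0.958  0.   ]
 [ 0.     0.    -1.   ]]
[ 0.549  -0.2631  0.13  ] [  2.3   1.6 270.6]
[ 0.5371 -0.2599  0.125 ] [ 14.6   1.2 275.6]
[ 0.5676 -0.2691  0.125 ] [-17.2   1.3 275.6]
```

```bash
python3 -m pendant '[[[1,0,1.5,38,0,0,0],[1,0,1.5,76,0,0,0],[1,0,1.5,100,0,0,0],[1,0,1.5,113,0,0,0],[1,0,1.5,113,0,0,0]]]'
python3 -m pendant '[[[0.12,0,0,0,0,0,0],[0.12,0,0,0,0,0,0],[0.12,0,0,0,0,0,0],[0.12,0,0,0,0,0,0],[0.12,0,0,0,0,0,0]]]'
python3 -m pendant '[[[0,0,0,0,0,0,0],[0,0,0,0,0,0,0],[0,0,0,0,0,0,0],[0,0,0,0,0,0,0],[0,0,0,0,0,0,0]]]'
```

```text
time_s: 8.62
eef_pos: [0.55, -0.2634, 0.2841]
eef_rot: [-0.003, 0.145, 0.989, 0.002]
wrist_force: [-1.0, -0.1, 0.5]
opening: 1.001
grasp_force: 0.0
time_s: 9.03
eef_pos: [0.5514, -0.2644, 0.2892]
eef_rot: [0.001, 0.145, 0.989, -0.001]
wrist_force: [-0.1, -1.0, -0.1]
opening: 0.3
grasp_force: 0.0
time_s: 9.45
eef_pos: [0.5513, -0.2644, 0.2887]
eef_rot: [0.001, 0.145, 0.989, -0.0]
wrist_force: [-1.9, 0.4, 5.7]
opening: 0.15
grasp_force: 60.0
```

```bash
python3 -m pendant '[[[0,0,0,-10,0,0,0],[0,0,0,-30,0,0,0],[0,0,0,-65,0,0,0],[0,0,0,-100,0,0,0],[0,0,0,-130,0,0,0]]]'
python3 -m pendant '[[[0,0,0,0,0,0,0],[0,0,0,0,0,0,0]]]'
python3 - <<'E'
from h import *
import pickle
o=ctrl.get_obs();im=snap('wrist','w5.png');pickle.dump(o,open('o5.pkl','wb'))
for n in ('hairpin','leg_tip'):
    r=ctrl.boxes_of('wrist',n);print(n,[(round(x['confidence'],2),round(x['point'][0]*560),round(x['point'][1]*420)) for x in r])
q=o['eef_rot'];R=Ro.from_quat([q[1],q[2],q[3],q[0]]).as_matrix();
g=np.array([0,0,.155+.0088])
for n,l in [('coil',(0,0,0)),('tip',(.007,0,.103))]: print(n,wproj(o['eef_pos']+R@(g+np.array(l)),o))
c=cv2.imread('pics/w5.png')[130:330,150:410]
cv2.imwrite('pics/c5.png',cv2.resize(c,(780,600),interpolation=cv2.INTER_CUBIC))
E
```

```text
time_s: 9.87
eef_pos: [0.5509, -0.2641, 0.4198]
eef_rot: [0.0, 0.145, 0.989, 0.0]
wrist_force: [0.7, -0.8, -1.6]
opening: 0.148
grasp_force: 59.6
time_s: 10.03
eef_pos: [0.5514, -0.2643, 0.4205]
eef_rot: [0.002, 0.145, 0.989, -0.001]
wrist_force: [0.0, -0.3, -1.8]
opening: 0.151
grasp_force: 59.7
hairpin [(0.68, 282, 277)]
leg_tip [(0.68, 279, 277), (0.5, 469, 125)]
coil [276.9739783  286.47809115]
tip [277.41918258 208.63182407]
```

View pics/c5.png

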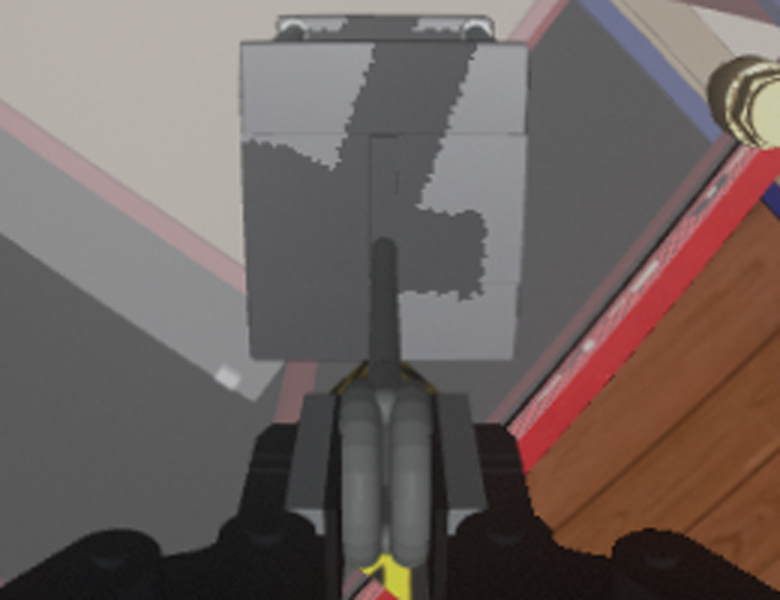

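```bash
cat > t.py <<'E'
from h import *
def target(h,th=.165,yaw=-.20,M=(.5304,.2714,.086),g=(.007,0,.2668)):
    c,s=np.cos(yaw),np.sin(yaw);ux=np.array([c,s,0]);uy=np.array([-s,c,0]);z=np.array([0,0,1.])
    zh=np.cos(th)*z-np.sin(th)*ux; xh=np.cos(th)*ux+np.sin(th)*z
    R=np.c_[-xh,uy,-zh]; return np.array(M)+h*zh-R@np.array(g),R
def cur(o=None):
    o=o or ctrl.get_obs();q=o['eef_rot'];return o['eef_pos'],Ro.from_quat([q[1],q[2],q[3],q[0]]).as_matrix()
def delta(p,R):
    p0,R0=cur();return (R0.T@(p-p0)*1000).round(1),Ro.from_matrix(R0.T@R).as_rotvec().round(3)
E
python3 - <<'E'
from t import *
p,R=target(.012);p2,R2=target(.070,0)
print(p,delta(p,R),p2,delta(p2,R2))
E
```

```text
[0.49228656 0.27912598 0.3621632 ] (array([211.4, 503.3,  54.9]), array([-0.006, -0.168, -0.091])) [0.53726047 0.27000931 0.4228    ] (array([165.8, 507.6,  -5.8]), array([ 0.001, -0.003, -0.091]))
```

```bash
python3 -m pendant '[[[0,9,26,0,0,0,0],[0,22,65,0,0,0,0],[0,35,104,0,0,0,0],[0,48,143,0,0,0,0],[0,61,182,0,0,0,0]]]'>/dev/null
python3 -m pendant '[[[0,13,39,0,0,0,0],[0,26,78,0,0,0,0],[0,39,117,0,0,0,0],[0,52,156,0,0,0,0],[0,65,195,0,0,0,0]]]'>/dev/null
python3 -m pendant '[[[0,13,39,0,0,0,0],[0,26,78,0,0,0,0],[0,35,110,0,0,0,0],[0,40,130,0,0,0,0],[0,40,131,0,0,0,-0.09]]]'>/dev/null
python3 -m pendant '[[[0,0,0,0,0,-0.05,0],[0,0,0,0,0,-0.1,0],[0,0,0,0,0,-0.165,0],[0,0,0,0,0,-0.165,0],[0,0,0,0,0,-0.165,0]]]'
python3 - <<'E'
from t import *
p,R=target(.012);print(delta(p,R)); p,R=target(.02);print(delta(p,R))
E
```

```text
time_s: 11.85
eef_pos: [0.537, 0.2702, 0.416]
eef_rot: [0.08, 0.1, 0.992, -0.009]
wrist_force: [1.0, 0.6, -0.6]
opening: 0.153
grasp_force: 59.6
(array([53.6, -0. , 45.9]), array([-0.001, -0.004, -0.   ]))
(array([53.6, -0.1, 37.9]), array([-0.001, -0.004, -0.   ]))
```

```bash
python3 -m pendant '[[[0,27,0,0,0,-0.003,0],[0,54,0,10,0,-0.003,0],[0,54,0,28,0,-0.003,0],[0,54,0,38,0,-0.003,0],[0,54,0,38,0,-0.003,0]]]'
python3 -m pendant '[[[0,0,0,0,0,0,0],[0,0,0,0,0,0,0]]]'
cat > l.py <<'E'
from t import *
import pickle,sys
n=sys.argv[1];o=ctrl.get_obs();snap('wrist',n+'.png');pickle.dump(o,open(n+'.pkl','wb'))
p,R=cur(o);tip=p+R@np.array([.007,0,.2668]);print('tip',tip,wproj(tip,o),'M',wproj((.5304,.2714,.086),o))
print([(round(x['confidence'],2),round(x['point'][0]*560),round(x['point'][1]*420)) for x in ctrl.boxes_of('wrist','cross_hole')])
for h in (.02,.0): print(h,delta(*target(h)))
c=cv2.imread('pics/'+n+'.png')[150:250,212:345]
cv2.imwrite('pics/c'+n+'.png',cv2.resize(c,(798,600),interpolation=cv2.INTER_CUBIC))
E
python3 l.py w6
```

```text
time_s: 12.27
eef_pos: [0.4911, 0.2789, 0.3683]
eef_rot: [0.081, 0.1, 0.992, -0.01]
wrist_force: [-0.0, -0.7, -0.6]
opening: 0.149
grasp_force: 59.6
time_s: 12.43
eef_pos: [0.4925, 0.2793, 0.372]
eef_rot: [0.084, 0.1, 0.991, -0.008]
wrist_force: [0.0, 0.1, -1.4]
opening: 0.145
grasp_force: 59.6
tip [0.52957124 0.2718495  0.10781882] [277.40024098 208.49708323] M [277.10730276 197.57672529]
[(0.89, 271, 194)]
0.02 (array([ 1.7, -0.3,  2. ]), array([ 0.001,  0.004, -0.002]))
0.0 (array([ 1.8, -0.3, 22. ]), array([ 0.001,  0.004, -0.002]))
```

View pics/cw6.png

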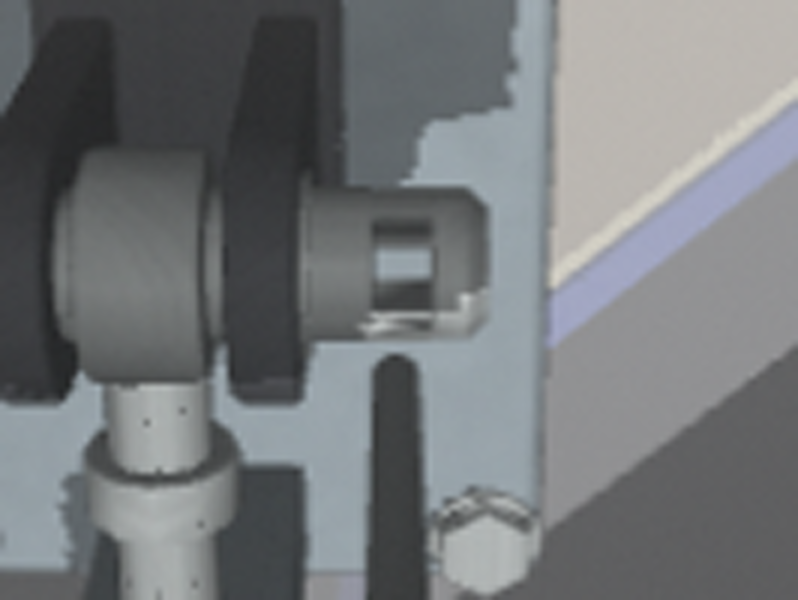

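```bash
cat >> t.py <<'E'
G=(.0046,.0004,.2668);M2=(.5299,.2733,.085)
E
python3 - <<'E'
from t import *
for h in (.02,.004): print(h,delta(*target(h,.2,-.2,M2,G)))
E
```

```text
0.02 (array([15.2,  1.1,  2.8]), array([ 0.001, -0.031, -0.002]))
0.004 (array([14.7,  1.1, 18.8]), array([ 0.001, -0.031, -0.002]))
```

```bash
python3 -m pendant '[[[0,8,1,2,0,-0.015,0],[0,15,1,2,0,-0.031,0],[0,15,1,8,0,-0.031,0],[0,15,1,15,0,-0.031,0],[0,15,1,15,0,-0.031,0]]]'
python3 -m pendant '[[[0,0,0,0,0,0,0],[0,0,0,0,0,0,0]]]'
python3 - <<'E'
from t import *
import pickle
o=ctrl.get_obs();im=snap('wrist','w7.png');pickle.dump(o,open('w7.pkl','wb'))
p,R=cur(o);print('tip',wproj(p+R@np.array(G),o),'M',wproj(M2,o),delta(*target(0,.2,-.2,M2,G)))
g=im.mean(2).astype(int)
print('cols 262..296');[print(r,*g[r,262:297]) for r in range(176,224)]
E
```

```text
time_s: 12.95
eef_pos: [0.4791, 0.2828, 0.3523]
eef_rot: [0.098, 0.099, 0.99, -0.01]
wrist_force: [-0.4, -0.5, -1.6]
opening: 0.15
grasp_force: 59.6
time_s: 13.12
eef_pos: [0.4799, 0.2829, 0.3539]
eef_rot: [0.099, 0.1, 0.99, -0.01]
wrist_force: [-0.2, 0.9, -1.3]
opening: 0.153
grasp_force: 59.6
tip [277.92103591 211.49702568] M [278.25004398 210.59397652] (array([-0.9,  0.1,  7.1]), array([-0.   , -0.001, -0.001]))
cols 262..296
176 44 50 61 61 55 68 101 100 100 100 100 99 97 100 98 99 99 100 102 127 159 159 160 159 160 159 157 159 158 160 161 159 160 160 159
177 43 49 62 60 55 60 88 100 99 99 99 99 99 99 99 99 100 99 98 122 157 158 159 160 159 158 157 157 158 157 159 160 161 160 159
178 43 50 60 61 56 76 132 143 100 100 98 99 99 99 99 99 100 100 100 122 159 160 160 158 158 158 158 157 157 157 158 159 160 161 161
179 42 50 61 60 57 78 134 147 99 100 99 99 99 99 99 100 99 101 101 123 159 159 159 159 159 157 158 157 157 157 158 159 159 160 160
180 43 50 60 60 57 78 135 145 99 100 100 101 100 100 100 100 100 101 100 102 125 160 159 160 160 158 157 157 157 158 157 159 158 159 160
181 43 
[... 4982 characters left out ...]
51 154 154 142 120 123 144 158 157 158 158
219 131 95 90 91 91 90 91 92 91 89 89 91 61 63 64 64 64 63 62 65 88 117 131 135 138 140 141 131 120 141 159 159 158 158 157
220 116 120 93 94 91 93 92 93 93 93 93 84 61 63 64 65 63 63 61 72 104 124 129 133 135 137 138 137 150 159 158 158 157 157 157
221 113 161 160 159 160 159 160 160 159 160 159 138 62 63 62 63 63 62 62 77 124 158 159 158 159 159 159 159 160 158 158 157 158 158 158
222 113 161 160 161 160 159 159 160 159 158 158 138 61 62 63 62 63 63 62 67 112 158 157 158 158 158 158 158 158 158 158 158 157 157 158
223 126 162 161 161 160 160 159 159 158 157 157 137 61 63 64 63 64 61 62 67 111 158 157 158 158 158 158 158 158 158 158 158 157 157 158
```

```bash
python3 -m pendant '[[[0,-1,0,2,0,0,0],[0,-1,0,4,0,0,0],[0,-1,0,6,0,0,0],[0,-1,0,7,0,0,0],[0,-1,0,8,0,0,0]]]'
python3 -m pendant '[[[0,0,0,1,0,0,0],[0,0,0,2,0,0,0],[0,0,0,3,0,0,0],[0,0,0,4,0,0,0]]]'
```

```text
time_s: 13.58
eef_pos: [0.4823, 0.2823, 0.3461]
eef_rot: [0.099, 0.1, 0.99, -0.01]
wrist_force: [-0.5, 0.1, -0.4]
opening: 0.152
grasp_force: 59.6
time_s: 13.92
eef_pos: [0.4831, 0.2823, 0.3424]
eef_rot: [0.099, 0.1, 0.99, -0.01]
wrist_force: [-0.4, -0.3, -0.6]
opening: 0.143
grasp_force: 59.6
```

```bash
python3 -m pendant '[[[0,0,0,1,0,0,0],[0,0,0,2,0,0,0],[0,0,0,3,0,0,0],[0,0,0,4,0,0,0],[0,0,0,5,0,0,0]]]'
python3 - <<'E'
from t import *
o=ctrl.get_obs();p,R=cur(o);im=snap('wrist','w8.png')
print('tip',p+R@np.array(G),'depth',-delta(*target(0,.2,-.2,M2,G))[0])
c=im[150:270,200:360];cv2.imwrite('pics/cw8.png',cv2.cvtColor(cv2.resize(c,(800,600),interpolation=cv2.INTER_CUBIC),cv2.COLOR_RGB2BGR))
g=im.mean(2).astype(int)
[print(r,*g[r,268:290]) for r in range(190,226)]
E
```

```text
time_s: 14.33
eef_pos: [0.484, 0.282, 0.3375]
eef_rot: [0.099, 0.1, 0.99, -0.01]
wrist_force: [-0.5, -0.3, -0.9]
opening: 0.153
grasp_force: 59.6
tip [0.53138601 0.27282441 0.07505028] depth [ 0.3 -0.2 10.3]
190 99 98 98 98 97 98 97 98 98 99 100 121 160 160 160 160 160 160 160 160 160 159
191 99 98 98 98 97 98 98 98 100 104 102 124 160 160 161 160 160 160 159 160 160 161
192 98 99 99 102 102 102 101 101 121 157 157 159 158 159 160 159 159 159 159 159 159 160
193 102 103 122 158 159 158 158 157 158 158 157 158 159 159 159 159 160 159 159 158 159 159
194 158 158 159 158 158 158 158 157 158 158 158 159 158 158 159 159 160 160 159 159 159 160
195 155 159 159 160 161 159 159 159 158 158 158 158 159 159 160 160 160 160 159 159 159 159
196 120 159 160 159 160 159 159 158 158 159 160 159 159 159 159 160 160 160 159 159 159 159
197 117 154 155 155 155 156 154 154 154 154 156 155 156 156 157 157 159 158 158 156 157 157
198 81 79 80 79 78 78 79 78 81 83 88 90 94 97 104 120 130 131 130 130 129 130
199 69 68 68 68 67 68 68 67 67 67 68 69 68 67 68 68 71 68 68 69 67 66
200 75 75 74 74 70 73 74 74 7
[... 1313 characters left out ...]
09 81 82 59 61 62 62 62 61 60 59 61 122 193 199 203 206 205 202
218 115 116 116 107 83 76 59 61 61 63 61 60 60 58 69 129 188 192 195 198 203 200
219 112 112 113 103 78 70 61 61 62 61 61 60 59 58 69 127 183 183 187 192 197 196
220 108 108 108 100 75 64 60 61 60 61 59 60 60 59 70 123 175 178 182 185 189 187
221 106 105 105 97 69 62 58 60 61 61 60 59 60 60 72 123 172 174 176 176 177 177
222 101 103 101 97 84 75 58 61 60 62 60 60 59 62 89 137 166 168 168 168 168 164
223 100 100 101 97 91 85 59 60 62 61 60 61 59 63 97 144 158 159 160 162 163 162
224 97 97 98 96 96 94 61 60 61 62 61 60 60 61 75 114 146 147 149 152 155 152
225 90 90 91 92 96 81 60 61 62 62 60 60 59 61 74 107 130 133 137 139 141 139
```

```bash
python3 -m pendant '[[[0,0,0,1.5,0,0,0],[0,0,0,3,0,0,0],[0,0,0,4.5,0,0,0],[0,0,0,6,0,0,0],[0,0,0,7,0,0,0]]]'
python3 -m pendant '[[[0,0,0,1.5,0,0,0],[0,0,0,3,0,0,0],[0,0,0,4,0,0,0],[0,0,0,5,0,0,0],[0,0,0,6,0,0,0]]]'
```

```text
time_s: 14.8
eef_pos: [0.4854, 0.2817, 0.3304]
eef_rot: [0.099, 0.1, 0.99, -0.01]
wrist_force: [0.2, -0.2, -1.2]
opening: 0.15
grasp_force: 59.6
time_s: 15.22
eef_pos: [0.4865, 0.2815, 0.3247]
eef_rot: [0.099, 0.1, 0.99, -0.01]
wrist_force: [-0.1, -0.3, -0.6]
opening: 0.151
grasp_force: 59.6
```

```bash
python3 -m pendant '[[[0,0,0,1.2,0,0,0],[0,0,0,2.4,0,0,0],[0,0,0,3.6,0,0,0],[0,0,0,4.8,0,0,0],[0,0,0,6,0,0,0]]]'
python3 -m pendant '[[[0,0,0,1,0,0,0],[0,0,0,2,0,0,0],[0,0,0,3,0,0,0],[0,0,0,4,0,0,0],[0,0,0,5,0,0,0]]]'
```

```text
time_s: 15.63
eef_pos: [0.4884, 0.2814, 0.32]
eef_rot: [0.1, 0.1, 0.99, -0.01]
wrist_force: [1.0, -0.7, 6.6]
opening: 0.155
grasp_force: 60.4
time_s: 16.05
eef_pos: [0.4895, 0.2814, 0.3156]
eef_rot: [0.101, 0.1, 0.99, -0.009]
wrist_force: [0.2, 0.5, 8.4]
opening: 0.152
grasp_force: 60.7
```

```bash
python3 -m pendant '[[[0,0,0,1,0,0,0],[0,0,0,2,0,0,0],[0,0,0,3,0,0,0],[0,0,0,4,0,0,0],[0,0,0,5,0,0,0]]]'
python3 -m pendant '[[[0,0,0,1,0,0,0],[0,0,0,2,0,0,0],[0,0,0,3,0,0,0],[0,0,0,4,0,0,0]]]'
```

```text
time_s: 16.47
eef_pos: [0.4904, 0.2809, 0.3098]
eef_rot: [0.1, 0.1, 0.99, -0.01]
wrist_force: [6.2, -1.4, 0.8]
opening: 0.15
grasp_force: 59.8
time_s: 16.8
eef_pos: [0.491, 0.2806, 0.3053]
eef_rot: [0.1, 0.1, 0.99, -0.01]
wrist_force: [6.0, -0.8, -1.0]
opening: 0.151
grasp_force: 59.6
```

```bash
python3 -m pendant '[[[0,0,0,1,0,0,0],[0,0,0,2,0,0,0],[0,0,0,3,0,0,0],[0,0,0,4,0,0,0],[0,0,0,5,0,0,0]]]'
python3 -m pendant '[[[0,0,0,0.7,0,0,0],[0,0,0,1.4,0,0,0],[0,0,0,2.1,0,0,0],[0,0,0,2.1,0,0,0]]]'
python3 - <<'E'
from t import *
p,R=cur();d=delta(*target(0,.2,-.2,M2,G))[0];print(d, 'coil', p+R@np.array([-.0024,0,.1638]))
E
```

```text
time_s: 17.22
eef_pos: [0.4912, 0.2804, 0.2998]
eef_rot: [0.098, 0.1, 0.99, -0.01]
wrist_force: [3.6, -1.4, -0.9]
opening: 0.147
grasp_force: 59.4
time_s: 17.55
eef_pos: [0.4915, 0.2805, 0.298]
eef_rot: [0.098, 0.1, 0.99, -0.01]
wrist_force: [2.9, -0.2, -0.6]
opening: 0.148
grasp_force: 59.6
[ -0.4   0.1 -50.3] coil [0.5254215  0.27354705 0.13786685]
```

```bash
python3 -m pendant '[[[0.25,0,0,0,0,0,0],[0.4,0,0,0,0,0,0],[0.5,0,0,0,0,0,0],[0.5,0,0,0,0,0,0]]]'
python3 -m pendant '[[[0.5,0,0,-5,0,0,0],[0.5,0,0,-25,0,0,0],[0.5,0,0,-60,0,0,0],[0.5,0,0,-95,0,0,0],[0.5,0,0,-95,0,0,0]]]'
python3 - <<'E'
from t import *
a=snap('scene','s9.png');b=snap('side','d9.png')
w=snap('wrist','w9.png')
f=lambda i,x,y,W,H,s:cv2.resize(i[y:y+H,x:x+W],s,interpolation=cv2.INTER_CUBIC)
o=np.vstack([np.hstack([f(a,190,120,133,100,(400,300)),f(b,205,140,133,100,(400,300))]),np.hstack([f(w,180,130,200,150,(400,300)),f(b,150,130,200,150,(400,300))])])
cv2.imwrite('pics/c9.png',cv2.cvtColor(o,cv2.COLOR_RGB2BGR))
E
```

```text
time_s: 17.88
eef_pos: [0.4914, 0.2806, 0.298]
eef_rot: [0.098, 0.1, 0.99, -0.01]
wrist_force: [0.1, 0.7, 0.1]
opening: 0.5
grasp_force: 0.0
time_s: 18.3
eef_pos: [0.4742, 0.2853, 0.3994]
eef_rot: [0.104, 0.1, 0.99, -0.007]
wrist_force: [2.7, 0.2, 2.0]
opening: 0.501
grasp_force: 0.0
```

View pics/c9.png

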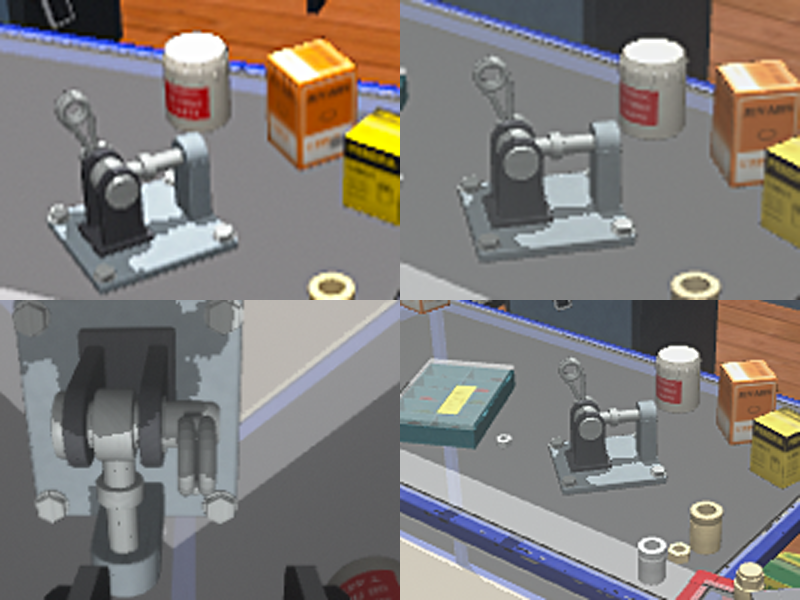

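Run:
```python
from t import *
H=np.array([.532,.2733,.075]);ux=np.array([.98,-.199,0])
P=tri([('scene',(213.9,155.7)),('side',(235.3,165))]);print(P,np.linalg.norm(P-H),(P-H)@ux,proj('scene',P),proj('side',P))
for e in (.0618,.075,.085):
  for t in (.2,.4):
    zh=np.cos(t)*np.array([0,0,1])-np.sin(t)*ux;xh=np.cos(t)*ux+np.sin(t)*np.array([0,0,1]);Q=H+e*zh+.007*xh
    print(e,t,proj('scene',Q).round(1),proj('side',Q).round(1))
for c in('scene','side'):
    ctrl.camera(c)
    print(c,[(n,[(round(x['confidence'],2),round(x['point'][0]*560),round(x['point'][1]*420)) for x in ctrl.boxes_of(c,n)]) for n in('nut_a','hairpin')])
```

```text
[0.52277315 0.28584178 0.12475388] 0.05213328778425441 -0.01153813164305846 [213.9029252  155.69257353] [235.29579715 165.00685767]
0.0618 0.2 [217.1 152.9] [238.1 162.3]
0.0618 0.4 [213.  154.9] [233.6 163.5]
0.075 0.2 [215.8 149. ] [237.  157.9]
0.075 0.4 [210.7 151.5] [231.5 159.4]
0.085 0.2 [214.7 146. ] [236.1 154.5]
0.085 0.4 [209.  148.9] [229.9 156.3]
scene [('nut_a', [(0.53, 182, 194)]), ('hairpin', [(0.56, 215, 158)])]
side [('nut_a', []), ('hairpin', [(0.55, 238, 165)])]
```

```bash
python3 -c "
from bench import ctrl
print(ctrl.hand_in(), ctrl.get_obs()['time_s'])"
```

```text
the job is handed in; nothing more can be done
the job is handed in; nothing more can be done
```

The clevis pin is home against the fork and the hair pin is snapped on through the cross hole and released. The pictures show both nuts where they started, and I handed the job in at about 19 s.

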